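Rack the reagent bottles in order of height

TASK

Put the four bottles away in the grey bench rack in order of height: the tallest in the widest bay at one end, the next tallest in the bay beside it, and so on down to the small dropper bottle in the narrowest bay. Lift each one upright over the rails and set it down gently, standing on the floor of its bay; never drop a bottle or let it fall over. Leave the beaker, the funnel and the timer where they stand.

Things in the scene. Friction and masses are not known exactly. Their poses are not given: they have to be found in the camera images.
- rack: Low grey reagent rack, 326 mm long (its y), 112 mm deep (its x), fixed. Origin: centre of its underside; x across it, away from the robot. Four bays in a row, floors at z 10 mm, 88 mm clear in x. Bay centres from the +y (left) end: y 110 (88 mm wide), 21 (82 wide), -59 (70), -126 mm (56). Front and back steel rails rise 25 mm above the bay floors, dividers 20 mm; end plates to z 48 mm.
- bottle_large: The tallest bottle: screw-cap reagent bottle, 147 mm high, 68 mm in diameter, 0.33 kg, with a white cap 43 mm in diameter from 123 to 147 mm above its foot (grip the cap). Origin: centre of its underside, z up.
- bottle_medium: Second tallest: screw-cap reagent bottle of the same kind, 125 mm high, 62 mm in diameter, 0.26 kg, white cap 43 mm in diameter from 104 to 125 mm above its foot (grip the cap). Origin: centre of its underside, z up.
- bottle_small: Third tallest: small amber glass screw-cap reagent bottle with a paper label, 104 mm high, 50 mm in diameter, 0.13 kg, white ribbed cap 31 mm in diameter from 85 to 104 mm above its foot (grip the cap). Origin: centre of its underside, z up.
- bottle_dropper: The shortest: amber dropper bottle with a black dropper top, 83 mm high over all, 0.05 kg; the round body is 28 mm in diameter and 58 mm high. Grip the body (the slim black top above it is not solid enough to hold). Origin: centre of its underside, z up.
- beaker: Bystander: empty glass beaker, 53 mm in diameter, 70 mm high. Origin: centre of its underside. Leave it alone.
- funnel: Bystander: white powder funnel standing on its mouth, 66 mm in diameter, 78 mm high. Origin: centre of its underside. Leave it alone.
- timer: Bystander: white bench timer standing on its edge, leaning back a little, 30 x 62 mm on plan, 58 mm high. Origin: centre of its underside. Leave it alone.

How it is judged:
At the end, for the whole second after the job is handed in: Each bottle stands released and at rest on the floor of its own bay, tallest in the widest bay down to the dropper in the narrowest: foot within 18 mm of the bay's centre line (dropper 20 mm), between the rails, on the bay floor within 6 mm, tilted less than 0.1 rad (y of bottle_large in the frame of rack between 0.092 and 0.128 m and x of bottle_large in the frame of rack between -0.018 and 0.018 m and z of bottle_large in the frame of rack between 0.005 and 0.016 m and angle between each of bottle_large, bottle_medium, bottle_small, bottle_dropper's own z axis and vertical below 0.1 rad and linear speed of each of bottle_large, bottle_medium, bottle_small, bottle_dropper below 0.02 m/s and y of bottle_medium in the frame of rack between 0.003 and 0.039 m and x of bottle_medium in the frame of rack between -0.021 and 0.021 m and z of bottle_medium in the frame of rack between 0.005 and 0.016 m and y of bottle_small in the frame of rack between -0.077 and -0.041 m and x of bottle_small in the frame of rack between -0.027 and 0.027 m and z of bottle_small in the frame of rack between 0.005 and 0.016 m and y of bottle_dropper in the frame of rack between -0.146 and -0.106 m and x of bottle_dropper in the frame of rack between -0.037 and 0.037 m and z of bottle_dropper in the frame of rack between 0.005 and 0.016 m); the robot touches nothing.
It fails at once if a bottle is dropped (falls or is flung free of the fingers at over 0.6 m/s, a fall of some 20 mm) ((linear speed of bottle_large above 0.6 m/s and contact force between the fingers and bottle_large below 0.1 N) or (linear speed of bottle_medium above 0.6 m/s and contact force between the fingers and bottle_medium below 0.1 N) or (linear speed of bottle_small above 0.6 m/s and contact force between the fingers and bottle_small below 0.1 N) or (linear speed of bottle_dropper above 0.6 m/s and contact force between the fingers and bottle_dropper below 0.1 N)).
It fails at once if a bottle is tipped over (more than 0.8 rad) (angle between any of bottle_large, bottle_medium, bottle_small, bottle_dropper's own z axis and vertical above 0.8 rad).
It fails at once if the beaker, funnel or timer is moved by more than 25 mm (distance of any of beaker, funnel, timer from where it was at the start of the episode above 0.025 m).
It also fails if it takes over 109 s, if anything falls off the work surface, if the arm or the gripper's body presses on something with over 40 N, if the wrist force passes 120 N, or if a joint passes its speed limit or range.

ROBOT

A 6-joint arm with a two-finger parallel gripper is mounted at the origin on a cart in front of the work surface, level with it; the furniture and walls round the work are solid. World frame = base frame: x ahead of the robot, y to its left, z up, the work surface at z = 0. Lengths are in m, angles in rad, forces in N, time in s.
With the tool pointing down it reaches from about 0.325 to 0.9 m from the base axis. Payload 3.5 kg.
Tool frame: the origin (TCP) lies on the centre line of the jaws, within the pads' length; the fingertips stand 8 mm ahead of it and the grasp point (between the pads) lies 11 mm behind it; z points along the fingers, y is the line along which they close (so a half turn about z gives the same grasp; the last joint's range is limited). The gripper opens to 85 mm and grips with 20 to 120 N. Pads are 22 mm wide; open, the fingers measure 114 mm over their backs; the gripper's body (76 mm by 85 mm) begins 54 mm behind the grasp point. The pads swing forward as they close: fully open they stand 13 mm farther back than shut.
Start: joints at [-1.331, 0.276, -0.026, 1.268, 0, 1.467], TCP at [0.21, -0.589, 0.239] pointing down, gripper open.
Joint ranges: [-3.12, 3.12], [-0.85, 1.88], [-1.08, 1.24], [-1.95, 2.15], [-1.57, 1.53], [-3.14, 3.14]. Speed limits (rad/s): [2.57, 2.57, 3.14, 3.14, 3.14, 3.14].

INTERFACE

Orientations are given as a unit quaternion [x, y, z, w].
In Python, from rig import r, ticket, get_image gives the robot as it stands (r), with the cameras as plain functions and the job (ticket).
- The arm moves only by the tool advance, called as name(argument=value, ...), one argument or row to a line, values as JSON. Schema: {"type":"object","properties":{"steps":{"type":"array","items":{"type":"array","items":{"type":"array","items":{"type":"number"},"minItems":6,"maxItems":6},"minItems":1,"maxItems":20},"minItems":1,"maxItems":1},"finger_gap":{"type":"number"},"grip_force":{"type":"number"},"only":{"type":"string"},"quiet":{"type":"boolean"},"lines":{"type":"string"}},"required":["steps"],"additionalProperties":false}. steps is a list that holds a single list of rows (three levels of brackets), with 1 to 20 rows, each of 6 numbers: dx, dy, dz in fractions of the full range, 1 being 1 m, then a rotation vector rx, ry, rz in shares of 2 rad (1.0 is 2 rad); each row shifts and turns the commanded pose from where the row before left it, along the tool's axes as they then stand; what a row does not reach is not made up. A row lasts 1/10 s, in which the tool goes at most 0.05 m and 0.15 rad, less where a joint would pass 70% of its speed; a pose out of reach is approached as far as the arm can. finger_gap is the opening from 0.0 (shut) to 1.0 (fully open), set as the call begins (left out keeps the last). The fingers move at their own pace and stop on an object; grip_force is the grip in N (left out, the last holds). Time passes only in rows, so rows that do not move let the fingers close. The tool returns the time, the measured TCP pose, the force, the opening and the grip force at its end. only (a regular expression) keeps the lines of the reply that match it, lines (a string "A,B") keeps lines A to B, and quiet returns only ok. No shift or turn number may pass 1 either way. Input that does not fit is refused with a message, and nothing moves.
- r.get_state(): the state, without advancing time (a new reading comes with each control period).
- get_image(name): name is "side" or "top"; returns a dict with "img" (420x560x3 uint8, blue, green, red), "K" (3x3 intrinsics, pixels), "R" (3x3) and "t" (3): a world point X has camera coordinates R X + t. Camera axes: x right, y down, z forward; pixel columns grow to the right and rows downward; lengths in m; the calibration is good to about 2 mm. A picture is of the moment at which its call begins. There is no depth.
- ticket.sign_off(): hands the job in; it is judged then, once.
The state is a dict: "time": time; "joint_positions": joint angles; "dq": joint speeds; "joint_torque": joint torques, N m; "tool_pos": TCP position; "tool_rot": TCP orientation; "contact_force": force on the tool from outside, world axes, zero at the start; "wrist_torque": the same for the moment, N m; "gripper_width": opening from 0.0 (shut) to 1.0 (fully open); "gripper_force": force on a finger pad.
Only numpy, scipy, OpenCV 4.12 (cv2) and the standard library are available. Lean on these libraries where they do the work, as an engineer would, in place of code of your own. Each camera call takes 0.05 s, during which the arm holds its last target. There are 200 camera calls.

## Working session

There is one attempt and no reset: what is moved stays moved. The work goes in short steps, Python scripts to look and compute and a tool call to move; the robot and the scene stay as the last step left them, time stands still between calls to the robot, and variables do not carry over. Pictures are saved under pics/ and viewed, at most 18 in all, crops included, and the job is handed in when it is done.

```bash
ls; mkdir -p pics; python3 - <<'E'
from rig import r, ticket, get_image
import cv2
for n in("side","top"):
    d=get_image(n); cv2.imwrite(f"pics/{n}0.png",d["img"]); print(n,d["K"],d["R"],d["t"])
s=r.get_state(); print(s)
E
```

```text
pics
rig.py
side [[426.86773072   0.         277.07291366]
 [  0.         426.86773072 203.66581072]
 [  0.           0.           1.        ]] [[-0.91588393 -0.40094711  0.019951  ]
 [-0.21210866  0.44112871 -0.87201799]
 [ 0.34083214 -0.80289904 -0.48906705]] [0.49599127 0.17528838 1.06230126]
top [[385.68908862   0.         277.13769445]
 [  0.         385.68908862 212.62501025]
 [  0.           0.           1.        ]] [[-0.00127865 -0.99999829 -0.00133333]
 [-0.99263654  0.00143073 -0.12112244]
 [ 0.12112414  0.00116864 -0.99263668]] [-0.04023063  0.56739629  1.23827034]
{'time': 0.1, 'joint_positions': array([-1.33136446e+00,  2.77061677e-01, -2.77279544e-02,  1.26801901e+00,
        3.19987056e-05,  1.46739873e+00]), 'dq': array([-2.45105296e-03, -1.92413222e-03,  3.13440782e-03, -4.56990467e-04,
        4.82480905e-04, -7.67563136e-06]), 'joint_torque': array([ 6.55057411e-04, -4.46709073e+01,  2.96128607e+01,  8.47213960e-03,
       -4.34718527e-05,  5.46815457e-06]), 'tool_pos': array([ 0.20993259, -0.58795831,  0.23827601]), 'tool_rot': array([ 9.85343937e-01,  1.70576414e-01, -5.24207445e-05, -1.00491688e-03]), 'contact_force': array([ 0.2836107 , -0.27458503,  0.67616437]), 'wrist_torque': array([ 0.07347777, -0.02708473, -0.0043967 ]), 'gripper_force': 0.0, 'gripper_width': 0.9998584161923467}
```

View pics/top0.png

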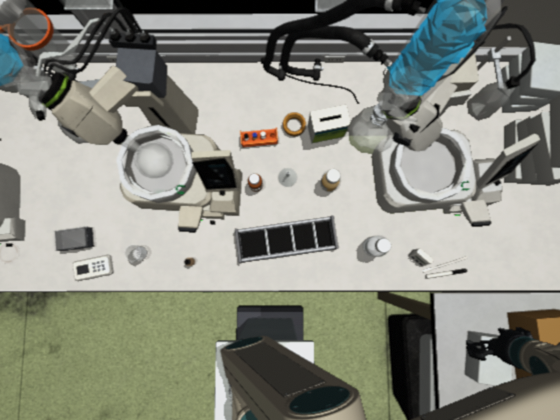

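View pics/side0.png

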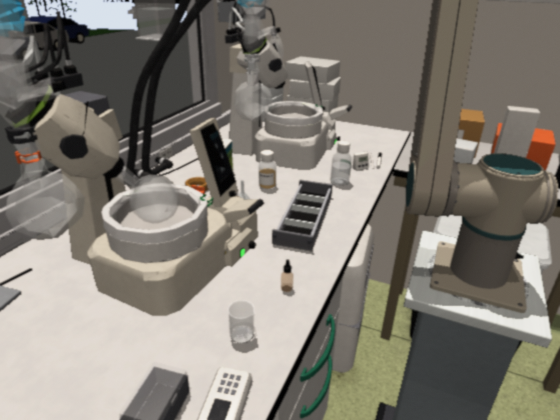

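The overview shows the rack near (287,239) top. Bottle candidates are at (378,246), (331,180), (255,182) and (190,262). I'll zoom in to identify them.

```bash
python3 - <<'E'
import cv2
a=cv2.imread("pics/top0.png")[90:290,60:480]; cv2.imwrite("pics/topz.png",cv2.resize(a[30:],(798,323),interpolation=cv2.INTER_CUBIC)) 
a=cv2.imread("pics/top0.png"); 
u=cv2.resize(a[150:280,230:400],None,fx=4.5,fy=4.5,interpolation=cv2.INTER_CUBIC); cv2.imwrite("pics/topA.png",u)
s=cv2.imread("pics/side0.png"); cv2.imwrite("pics/sideA.png",cv2.resize(s[120:300,230:400],None,fx=3.3,fy=3.3,interpolation=cv2.INTER_CUBIC))
E
```

```text
(no output)
```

View pics/topA.png

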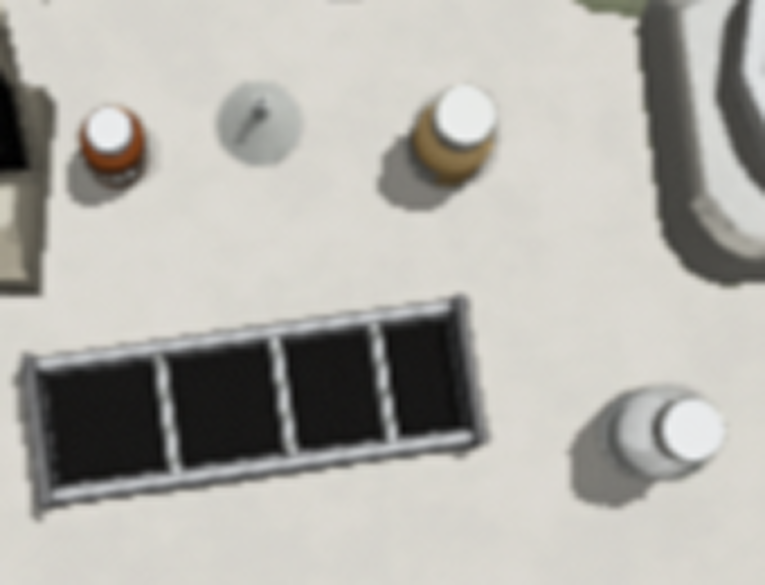

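View pics/sideA.png

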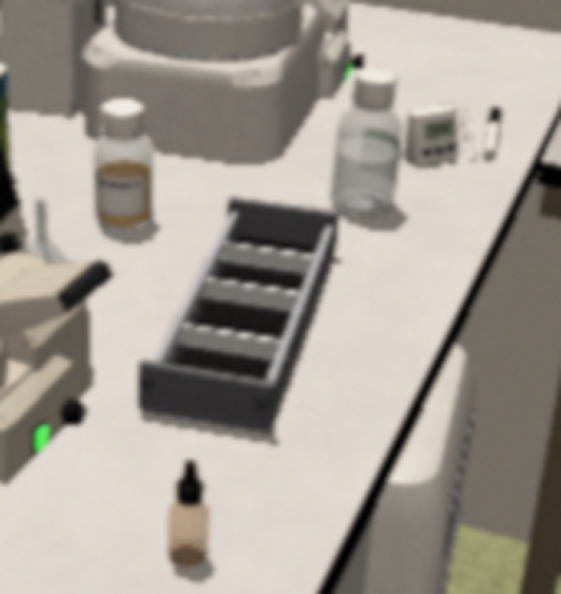

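Large (clear) cap at about (384,245), medium (amber liquid) at about (333,175) and small (brown, hidden in side view) at about (254,179). The dropper is left of the rack. Now to measure.

```bash
cat > h.py <<'E'
import numpy as np,cv2
from rig import r, ticket, get_image
from scipy.spatial.transform import Rotation as Ro
def ray(d,uv,z):
    R,t=np.array(d["R"]),np.array(d["t"]); c=-R.T@t
    v=R.T@np.linalg.inv(d["K"])@[uv[0],uv[1],1]
    return c+v*(z-c[2])/v[2]
def proj(d,X):
    p=d["K"]@(d["R"]@np.array(X)+d["t"]); return p[:2]/p[2]
def tri(d1,u1,d2,u2):
    P=[np.array(d["K"])@np.c_[d["R"],d["t"]] for d in(d1,d2)]
    X=cv2.triangulatePoints(P[0],P[1],np.array(u1,float),np.array(u2,float)).ravel(); return X[:3]/X[3]
def blob(mask,near):
    n,l,s,c=cv2.connectedComponentsWithStats(mask.astype(np.uint8))
    i=1+np.argmin(np.linalg.norm(c[1:]-near,axis=1)); return c[i],s[i]
def delta(goal,axis=None):
    """tool-axes shift to goal TCP; yaw change so the jaw axis lies along world angle axis"""
    s=r.get_state(); R=Ro.from_quat(s["tool_rot"]); m=R.as_matrix()
    print("p",s["tool_pos"].round(4),"yaw(y axis)",round(np.degrees(np.arctan2(m[1,1],m[0,1])),1),"tool d",(m.T@(np.array(goal)-s["tool_pos"])).round(4),
     "q",s["joint_positions"].round(2),"t",s["time"])
E
python3 - <<'E'
from h import *
T=get_image("top");S=get_image("side")
g=T["img"].min(2)
for n,uv,z in(("L",(383.8,245.3),.147),("M",(333.5,175.5),.125),("S",(254,178.9),.104)):
    x,y=map(int,uv); w=g[y-12:y+13,x-12:x+13]
    for th in(228,235,240):
        c,s=blob(w>th,(12,12)); c=c+[x-12,y-12]; print(n,th,c.round(1),s[2:5],ray(T,c,z).round(4))
print(g[200:220,300].mean())
# dropper
t=T["img"][245:280,170:210]; m=t.max(2)<90
c,s=blob(m,(20,17));c=c+[170,245];print("D top",c,s)
S0=S["img"]; k=S0.max(2)<50; k[:255]=0;k[:,:275]=0;k[:,300:]=0;k[285:]=0
ys,xs=np.nonzero(k);print("D side dark",xs.min(),xs.max(),ys.min(),ys.max(),xs[ys<ys.min()+2].mean())
for z in(.07,.083):print(ray(T,c,z))
C=[ray(T,(230+x/4.5-.4,150+y/4.5-.4),.048) for x,y in((24,357),(36,517),(488,445),(465,295))]
C=np.array(C);print(C.round(3),[np.linalg.norm(C[i]-C[i-1]).round(3) for i in range(4)],C.mean(0))
cv2.imwrite("pics/drop.png",np.hstack([cv2.resize(T["img"][240:290,165:215],(400,400)),cv2.resize(S0[250:300,260:310],(400,400))]))
E
```

```text
L 228 [383.8 244.9] [ 12  11 103] [ 0.4565 -0.3584  0.147 ]Traceback (most recent call last):
  File "<stdin>", line 7, in <module>
  File "h.py", line 15, in blob
    i=1+np.argmin(np.linalg.norm(c[1:]-near,axis=1)); return c[i],s[i]
        ~~~~~~~~~^^^^^^^^^^^^^^^^^^^^^^^^^^^^^^^^^^^
    return _wrapfunc(a, 'argmin', axis=axis, out=out, **kwds)
    return bound(*args, **kwds)
ValueError: attempt to get argmin of an empty sequence
```

```bash
python3 - <<'E'
from h import *
T=get_image("top");S=get_image("side")
g=T["img"].min(2)
for n,uv,z in(("L",(383.8,245.3),.147),("M",(333.5,175.5),.125),("S",(254,178.9),.104)):
    x,y=map(int,uv); w=g[y-12:y+13,x-12:x+13]
    print(n,"expected px",round((.031 if n=="S" else .043)*T["K"][0,0]/(T["R"]@ray(T,uv,z)+T["t"])[2],1))
    for th in(216,222,226):
        c,s=blob(w>th,(12,12)); c=c+[x-12,y-12]; print(n,th,c.round(1),s[2:5],ray(T,c,z).round(4))
print(g[200:220,300].mean())
t=T["img"][245:280,170:210]; m=t.max(2)<90
c,s=blob(m,(20,17));c=c+[170,245];print("D top",c,s)
S0=S["img"]; k=S0.max(2)<50; k[:255]=0;k[:,:275]=0;k[:,300:]=0;k[285:]=0
ys,xs=np.nonzero(k);print("D side dark",xs.min(),xs.max(),ys.min(),ys.max(),xs[ys<ys.min()+2].mean())
for z in(.07,.083):print(ray(T,c,z))
C=[ray(T,(230+x/4.5-.4,150+y/4.5-.4),.048) for x,y in((24,357),(36,517),(488,445),(465,295))]
C=np.array(C);print(C.round(3),[np.linalg.norm(C[i]-C[i-1]).round(3) for i in range(4)],C.mean(0))
cv2.imwrite("pics/drop.png",np.hstack([cv2.resize(T["img"][240:290,165:215],(400,400)),cv2.resize(S0[250:300,260:310],(400,400))]))
E
```

```text
L expected px 14.5
L 216 [383.9 244.8] [ 13  13 126] [ 0.4566 -0.3584  0.147 ]
L 222 [383.8 245. ] [ 12  13 115] [ 0.4562 -0.3581  0.147 ]
L 226 [383.6 245. ] [ 12  11 107] [ 0.4562 -0.3575  0.147 ]
M expected px 13.9
M 216 [333.2 174.7] [ 12  12 108] [ 0.6745 -0.215   0.125 ]
M 222 [332.9 174.8] [11 12 99] [ 0.6742 -0.2143  0.125 ]
M 226 [333.  174.9] [11 11 95] [ 0.6739 -0.2144  0.125 ]
S expected px 9.8
S 216 [253.6 178. ] [ 8  9 55] [0.6691 0.0331 0.104 ]
S 222 [253.7 178. ] [ 8  9 52] [0.6689 0.0326 0.104 ]
S 226 [253.6 178. ] [ 8  7 46] [0.6689 0.0329 0.104 ]
207.1
D top [187.57575758 261.57575758] [15 14  6  6 33]
D side dark 285 289 261 271 287.3333333333333
[0.40762386 0.242093   0.07      ]
[0.40768271 0.23907989 0.083     ]
[[ 0.513  0.096  0.048]
 [ 0.398  0.086  0.048]
 [ 0.449 -0.237  0.048]
 [ 0.557 -0.223  0.048]] [np.float64(0.322), np.float64(0.115), np.float64(0.328), np.float64(0.109)] [ 0.47911894 -0.06951481  0.048     ]
```

View pics/drop.png

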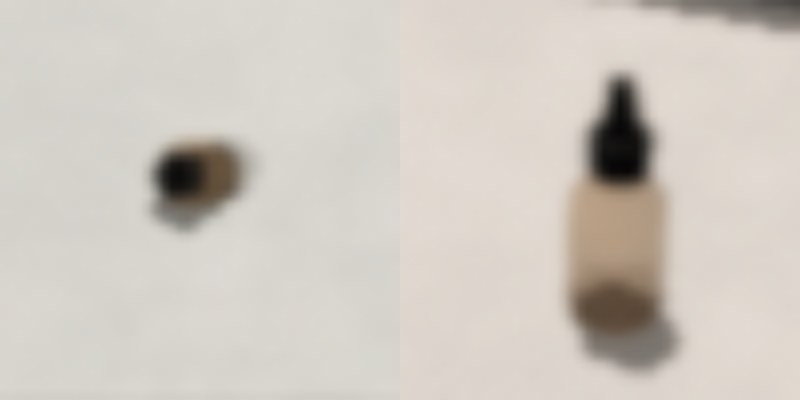

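The dropper's dark top is at (187.6,261.6) in the top view. Its foot is near (287,289) in the side view. I'll refine the rack and cross-check the bottles with the side view.

```bash
python3 - <<'E'
from h import *
T=get_image("top");S=get_image("side")
f=lambda x,y:(230+x/4.5-.4,150+y/4.5-.4)
pts=[((24,357),.048,(56,163)),((36,517),.048,(-56,163)),((488,445),.048,(-56,-163)),((465,295),.048,(56,-163)),
((160,353),.03,(44,64)),((174,475),.03,(-44,64)),((277,340),.03,(44,-22)),((293,455),.03,(-44,-22)),((377,325),.03,(44,-96)),((390,437),.03,(-44,-96))]
W=np.array([ray(T,f(*p),z)[:2] for p,z,_ in pts]);L=np.array([q for *_,q in pts])/1e3
a=W-W.mean(0);b=L-L.mean(0);th=np.arctan2((b[:,0]*a[:,1]-b[:,1]*a[:,0]).sum(),(a*b).sum())
M=np.array([[np.cos(th),-np.sin(th)],[np.sin(th),np.cos(th)]]);o=W.mean(0)-M@L.mean(0)
print("rack",o,np.degrees(th),((L@M.T+o-W)*1e3).round(1).tolist())
for n,y in(("L",.110),("M",.021),("S",-.059),("D",-.126)):print(n,(o+M@[0,y]).round(4))
h=lambda x,y:(230+x/3.3-.35,120+y/3.3-.35)
print("L",tri(T,(383.8,245),S,h(376,79)),ray(S,h(376,79),.147))
print("M",tri(T,(333,174.8),S,h(122,108)),ray(S,h(122,108),.125))
print("D",ray(S,(286.8,289),0),ray(S,(287.4,259.3),.083),tri(T,(187.6,261.6),S,(287.2,266)),"edge",ray(T,(194.8,261.2),0))
for X in([.408,.238,0],[.408,.238,.06],[.408,.238,.083]):print(proj(T,X),proj(S,X))
E
```

```text
rack [ 0.48065368 -0.06995848] 8.193817962910249 [[0.3, 3.2], [4.0, -2.8], [-0.4, -1.8], [2.2, -0.3], [-1.7, 1.1], [0.1, -1.1], [1.2, 1.7], [-2.0, 0.3], [0.8, 1.9], [-4.4, -2.2]]
L [0.465  0.0389]
M [ 0.4777 -0.0492]
S [ 0.4891 -0.1284]
D [ 0.4986 -0.1947]
L [ 0.45694814 -0.36009548  0.13987552] [ 0.45291214 -0.34177959  0.147     ]
M [ 0.67536452 -0.21475435  0.12166828] [ 0.6724166  -0.20741703  0.125     ]
D [0.4067596  0.25109219 0.        ] [0.40942521 0.24786816 0.083     ] [0.40909824 0.24450843 0.0616873 ] edge [0.40852119 0.2342178  0.        ]
[193.66384847 261.35875815] [288.43267074 285.52499052]
[189.59158313 261.43980451] [289.29341515 265.20532614]
[187.92386744 261.47299544] [289.6371796  257.09005062]
```

The manual's scale: turns go in shares of 2 rad. Converting my numbers, -0.15 rad is -0.075.

advance(
  steps=[
    [[0,0,0,0,0,-0.075],[0,0,0,0,0,-0.075],[0,0,0,0,0,-0.075],[0,0,0,0,0,-0.075],[0,0,0,0,0,-0.075],[0,0,0,0,0,-0.075],[0,0,0,0,0,-0.075],[0,0,0,0,0,-0.075],[0,0,0,0,0,-0.075],[0,0,0,0,0,-0.011],[0,0,0,0,0,0]],
  ],
  finger_gap=1.0,
  grip_force=30,
)

```text
time: 1.5
tool_pos: [0.2101, -0.5886, 0.2393]
tool_rot: [0.655, 0.755, 0.0, 0.0]
contact_force: [-0.3, 0.3, 0.2]
gripper_width: 1.0
gripper_force: 0.0
```

```bash
python3 -c "
from h import *
delta([.4085,.247,.238])"
```

```text
p [ 0.2101 -0.5886  0.2393] yaw(y axis) 8.1 tool d [0.7993 0.3144 0.0013] q [-1.33  0.28 -0.03  1.27  0.    0.1 ] t 1.5
```

advance(
  steps=[
    [[0.03,0.039,0,0,0,0],[0.03,0.039,0,0,0,0],[0.03,0.039,0,0,0,0],[0.03,0.039,0,0,0,0],[0.03,0.039,0,0,0,0],[0.03,0.039,0,0,0,0],[0.03,0.039,0,0,0,0],[0.03,0.039,0,0,0,0],[0.046,0,0,0,0,0],[0.046,0,0,0,0,0],[0.046,0,0,0,0,0],[0.046,0,0,0,0,0],[0.046,0,0,0,0,0],[0.046,0,0,0,0,0],[0.046,0,0,0,0,0],[0.046,0,0,0,0,0],[0.046,0,0,0,0,0],[0.046,0,0,0,0,0],[0.046,0,0,0,0,0],[0.046,0,0,0,0,0]],
  ],
)

```text
time: 3.5
tool_pos: [0.4047, 0.2418, 0.2397]
tool_rot: [0.655, 0.755, 0.0, 0.0]
contact_force: [1.6, 0.3, -0.0]
gripper_width: 1.002
gripper_force: 0.0
```

advance(
  steps=[
    [[0,0,0,0,0,0],[0,0,0,0,0,0]],
  ],
)

```text
time: 3.7
tool_pos: [0.4047, 0.2409, 0.2393]
tool_rot: [0.654, 0.757, -0.0, 0.0]
contact_force: [0.4, -0.5, 0.0]
gripper_width: 1.0
gripper_force: 0.0
```

```bash
python3 -c "
from h import *
delta([.4085,.247,.030])
cv2.imwrite('pics/s1.png',get_image('side')['img'])"
```

```text
p [0.4047 0.2409 0.2393] yaw(y axis) 8.3 tool d [0.0056 0.0046 0.2093] q [ 0.4   0.   -0.35  1.22 -0.    1.83] t 3.7
```

View pics/s1.png

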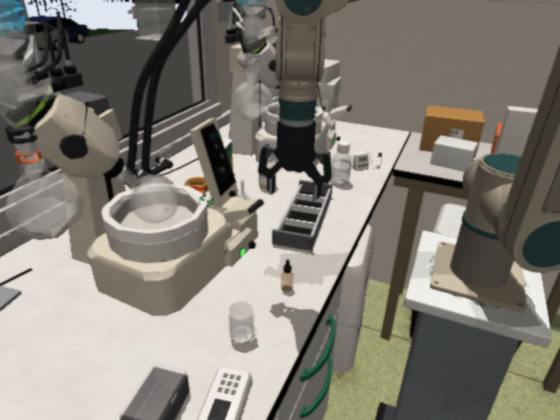

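The gripper hangs in line with the dropper, jaws across the rack. Descending now.

advance(
  steps=[
    [[0.005,0.004,0.04,0,0,0],[0,0,0.04,0,0,0],[0,0,0.04,0,0,0],[0,0,0.03,0,0,0],[0,0,0.03,0,0,0],[0,0,0.02,0,0,0],[0,0,0.009,0,0,0],[0,0,0,0,0,0]],
  ],
)

```text
time: 4.55
tool_pos: [0.4078, 0.2439, 0.0294]
tool_rot: [0.655, 0.755, -0.001, -0.001]
contact_force: [0.3, -0.8, 1.1]
gripper_width: 0.999
gripper_force: 0.0
```

advance(
  steps=[
    [[0,0,0,0,0,0],[0,0,0,0,0,0],[0,0,0,0,0,0],[0,0,0,0,0,0],[0,0,0,0,0,0],[0,0,0,0,0,0],[0,0,0,0,0,0],[0,0,0,0,0,0],[0,0,0,0,0,0],[0,0,0,0,0,0]],
  ],
  finger_gap=0.0,
  grip_force=25,
)

```text
time: 5.55
tool_pos: [0.4091, 0.2459, 0.0313]
tool_rot: [0.654, 0.756, 0.001, 0.0]
contact_force: [-1.1, -1.3, 5.7]
gripper_width: 0.323
gripper_force: 25.7
```

```bash
python3 -c "
from h import *
delta([.4986,-.1947,.15])
a=get_image('side')['img'];b=get_image('top')['img'];cv2.imwrite('pics/s2.png',np.hstack([cv2.resize(a[180:320,220:360],(400,400)),cv2.resize(b[200:300,140:240],(400,400))]))"
```

```text
p [0.4091 0.2459 0.0313] yaw(y axis) 8.3 tool d [-0.4488  0.0254 -0.1189] q [ 0.41  0.23 -0.58  0.75 -0.    1.83] t 5.55
```

View pics/s2.png

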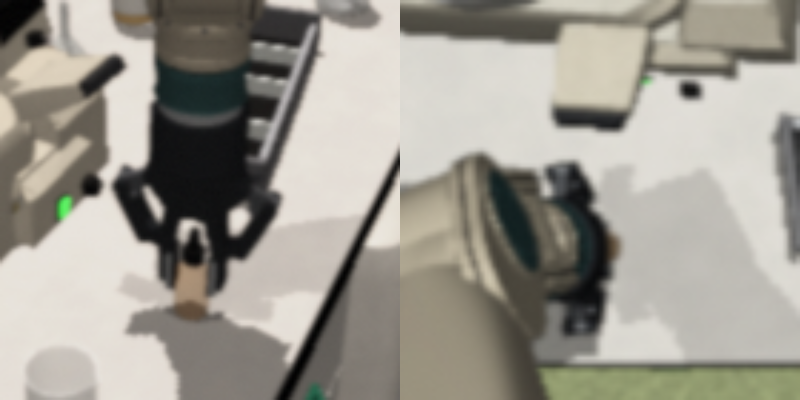

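Dropper is gripped between the pads, opening about 27.5 mm, as expected. Lifting and carrying to the narrow bay.

advance(
  steps=[
    [[0,0,-0.01,0,0,0],[0,0,-0.02,0,0,0],[0,0,-0.03,0,0,0],[0,0,-0.03,0,0,0],[-0.02,0.005,0,0,0,0],[-0.04,0.005,0,0,0,0],[-0.04,0.005,0,0,0,0],[-0.04,0.005,0,0,0,0],[-0.04,0.005,0,0,0,0],[-0.04,0,0,0,0,0],[-0.04,0,0,0,0,0],[-0.04,0,0,0,0,0],[-0.04,0,0,0,0,0],[-0.04,0,0,0,0,0],[-0.04,0,0,0,0,0],[-0.02,0,0,0,0,0],[-0.009,0,0,0,0,0],[0,0,0,0,0,0],[0,0,0,0,0,0]],
  ],
)

```text
time: 7.55
tool_pos: [0.497, -0.1942, 0.1201]
tool_rot: [0.654, 0.756, 0.0, -0.001]
contact_force: [-0.7, -0.7, -0.8]
gripper_width: 0.323
gripper_force: 25.1
```

```bash
python3 -c "
from h import *
delta([.4986,-.1947,.043])
a=get_image('side')['img'];b=get_image('top')['img'];cv2.imwrite('pics/s3.png',np.hstack([cv2.resize(a[110:250,240:380],(400,400)),cv2.resize(b[180:280,250:350],(400,400))]))"
```

```text
p [ 0.497  -0.1942  0.1201] yaw(y axis) 8.3 tool d [-0.0008  0.0016  0.0771] q [-0.49  0.21 -0.38  0.98  0.    0.93] t 7.55
```

View pics/s3.png

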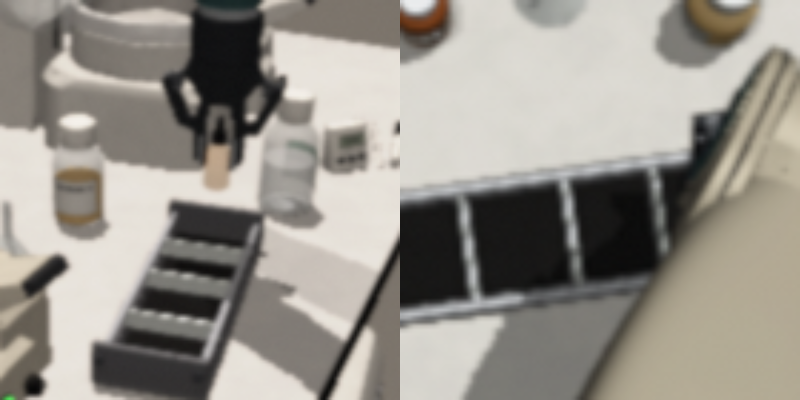

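Dropper is held upright over the far (narrow) bay. Lowering.

advance(
  steps=[
    [[0,0.002,0.03,0,0,0],[0,0,0.02,0,0,0],[0,0,0.015,0,0,0],[0,0,0.008,0,0,0],[0,0,0.003,0,0,0],[0,0,0.001,0,0,0],[0,0,0,0,0,0],[0,0,0,0,0,0]],
  ],
)

```text
time: 8.45
tool_pos: [0.5003, -0.1953, 0.0442]
tool_rot: [0.654, 0.756, 0.0, 0.001]
contact_force: [-0.8, -0.3, -0.9]
gripper_width: 0.329
gripper_force: 25.1
```

advance(
  steps=[
    [[0,0,0.001,0,0,0],[0,0,0,0,0,0]],
  ],
)

```text
time: 8.65
tool_pos: [0.4998, -0.1952, 0.0426]
tool_rot: [0.654, 0.756, 0.0, 0.0]
contact_force: [0.3, -0.8, 0.1]
gripper_width: 0.324
gripper_force: 25.1
```

advance(
  steps=[
    [[0,0,0.001,0,0,0],[0,0,0,0,0,0]],
  ],
)

```text
time: 8.85
tool_pos: [0.4997, -0.1951, 0.0414]
tool_rot: [0.654, 0.756, 0.0, 0.0]
contact_force: [0.1, -0.1, -0.6]
gripper_width: 0.321
gripper_force: 25.1
```

advance(
  steps=[
    [[0,0,0.001,0,0,0],[0,0,0,0,0,0]],
  ],
)

```text
time: 9.05
tool_pos: [0.4998, -0.1952, 0.0412]
tool_rot: [0.654, 0.756, -0.0, 0.0]
contact_force: [-2.3, 0.4, 7.1]
gripper_width: 0.323
gripper_force: 25.8
```

Contact with the floor (7 N). Releasing partway, then up.

advance(
  steps=[
    [[0,0,0,0,0,0],[0,0,0,0,0,0],[0,0,0,0,0,0],[0,0,0,0,0,0]],
  ],
  finger_gap=0.55,
)

```text
time: 9.45
tool_pos: [0.4995, -0.195, 0.0401]
tool_rot: [0.654, 0.756, -0.0, -0.0]
contact_force: [0.2, -0.2, 0.8]
gripper_width: 0.554
gripper_force: 0.0
```

advance(
  steps=[
    [[0,0,-0.01,0,0,0],[0,0,-0.03,0,0,0],[0,0,-0.04,0,0,0],[0,0,-0.04,0,0,0],[0,0,-0.04,0,0,0],[0,0,-0.03,0,0,0],[0,0,0,0,0,0]],
  ],
)

```text
time: 10.15
tool_pos: [0.5028, -0.1967, 0.2368]
tool_rot: [0.654, 0.756, 0.001, 0.005]
contact_force: [1.3, 0.3, -0.8]
gripper_width: 0.549
gripper_force: 0.0
```

```bash
python3 -c "
from h import *
delta([.669,.033,.084]); T=get_image('top')
for z in (.15,.25): print(z,ray(T,(238,185),z),ray(T,(238,155),z))
a=get_image('side')['img'];b=T['img'];cv2.imwrite('pics/s4.png',np.hstack([cv2.resize(a[110:250,240:380],(400,400)),cv2.resize(b[110:260,190:340],(400,400))]))"
```

```text
p [ 0.5028 -0.1967  0.2368] yaw(y axis) 8.3 tool d [0.2045 0.196  0.1532] q [-0.49  0.12 -0.22  1.22  0.    0.93] t 10.15
0.15 [0.63759773 0.07714414 0.15      ] [0.73071903 0.07816976 0.15      ]
0.25 [0.61804635 0.0667215  0.25      ] [0.70305479 0.06765776 0.25      ]
```

View pics/s4.png

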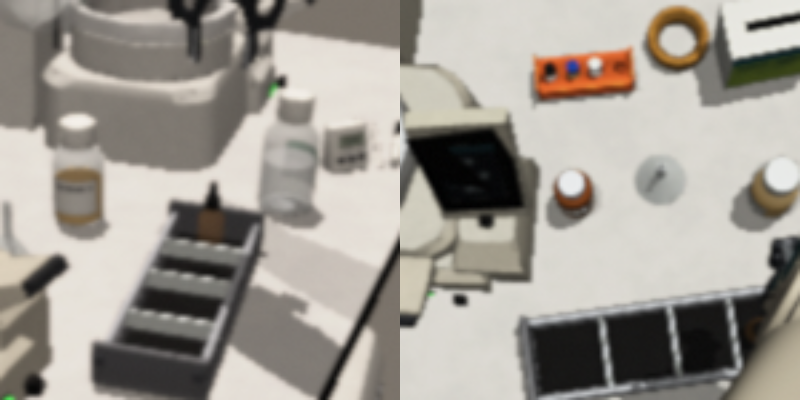

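The dropper stands in its bay. The dark screen left of the small bottle is close, so I'll triangulate its corners before approaching.

```bash
python3 - <<'E'
from h import *
T=get_image("top");S=get_image("side")
for n,a,b in(("RB",(235.8,186.9),(237,180)),("LB",(206.9,188.8),(222,197)),("RT",(227.5,156.9),(217,118)),("LT",(193.8,161.8),(200,125))):
    X=tri(T,a,S,b);print(n,X.round(3),proj(T,X)-a,proj(S,X)-b)
E
```

```text
RB [0.627 0.082 0.162] [0.29199839 0.70178574] [-0.68573032 -0.14747941]
LB [0.623 0.169 0.155] [0.33356111 0.7710753 ] [-0.80895507 -0.1865881 ]
RT [0.676 0.086 0.326] [0.25104534 0.53115109] [-0.4813384  -0.12692416]
LT [0.665 0.173 0.335] [-0.54197187 -1.08062213] [1.04895238 0.28986696]
```

Screen's right edge is y≈0.084 for z 0.16–0.33. I'll align the gripper square to world and grip the small cap 5 mm off toward −y.

To row units: 0.143 rad is 0.0715.

advance(
  steps=[
    [[0,0,0,0,0,0.0715],[0.02,0.03,0,0,0,0],[0.04,0.03,0,0,0,0],[0.04,0.03,0,0,0,0],[0.04,0.03,0,0,0,0],[0.04,0.03,0,0,0,0],[0.03,0.015,0,0,0,0],[0.01,0,0,0,0,0],[0,0,0,0,0,0],[0,0,0,0,0,0]],
  ],
  finger_gap=0.85,
  grip_force=30,
)

```text
time: 11.35
tool_pos: [0.6631, 0.0245, 0.229]
tool_rot: [0.707, 0.707, -0.001, -0.001]
contact_force: [0.6, -0.0, 0.1]
gripper_width: 0.851
gripper_force: 0.0
```

```bash
python3 -c "
from h import *
delta([.669,.028,.084])"
```

```text
p [0.6631 0.0245 0.229 ] yaw(y axis) 0.0 tool d [0.0036 0.0063 0.145 ] q [-0.06  0.35  0.05  1.28 -0.    1.51] t 11.35
```

advance(
  steps=[
    [[0.003,0.006,0.02,0,0,0],[0,0,0.04,0,0,0],[0,0,0.04,0,0,0],[0,0,0.025,0,0,0],[0,0,0.015,0,0,0],[0,0,0.005,0,0,0],[0,0,0,0,0,0],[0,0,0,0,0,0]],
  ],
)

```text
time: 12.15
tool_pos: [0.6717, 0.0276, 0.0872]
tool_rot: [0.707, 0.707, 0.001, 0.001]
contact_force: [0.5, 0.0, -0.2]
gripper_width: 0.851
gripper_force: 0.0
```

```bash
python3 -c "
from h import *
delta([.669,.028,.084])
a=get_image('side')['img'];b=get_image('top')['img'];cv2.imwrite('pics/s5.png',np.hstack([cv2.resize(a[60:260,140:340],(400,400)),cv2.resize(b[110:260,190:340],(400,400))]))"
```

```text
p [0.6717 0.0276 0.0872] yaw(y axis) 0.0 tool d [ 0.0004 -0.0027  0.0032] q [-0.05  0.46 -0.1   1.01 -0.    1.52] t 12.15
```

View pics/s5.png

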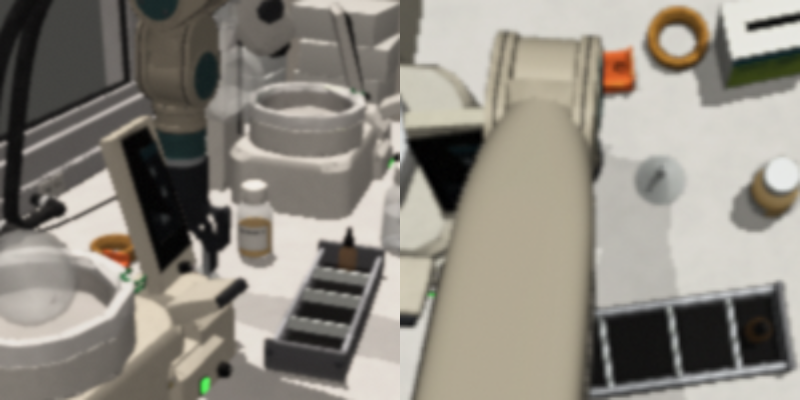

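Clear of the screen and no contact force. Going down 3 mm and closing.

advance(
  steps=[
    [[0,-0.002,0.003,0,0,0],[0,0,0,0,0,0]],
  ],
)

```text
time: 12.45
tool_pos: [0.6682, 0.0283, 0.0826]
tool_rot: [0.707, 0.708, 0.0, 0.0]
contact_force: [-0.2, -0.3, -0.7]
gripper_width: 0.848
gripper_force: 0.0
```

advance(
  steps=[
    [[0,0,0,0,0,0],[0,0,0,0,0,0],[0,0,0,0,0,0],[0,0,0,0,0,0],[0,0,0,0,0,0],[0,0,0,0,0,0],[0,0,0,0,0,0],[0,0,0,0,0,0]],
  ],
  finger_gap=0.0,
  grip_force=35,
)

```text
time: 13.25
tool_pos: [0.6702, 0.0282, 0.0849]
tool_rot: [0.707, 0.708, 0.001, 0.001]
contact_force: [-0.1, 0.9, 7.9]
gripper_width: 0.351
gripper_force: 32.6
```

Cap gripped (29.8 mm ≈ 31). Lifting and carrying to the third bay.

To row units: -0.073 rad is -0.0365.

advance(
  steps=[
    [[0,0,-0.01,0,0,0],[0,0,-0.02,0,0,0],[-0.002,0,-0.03,0,0,0],[-0.005,0,-0.03,0,0,0],[-0.01,0,-0.02,0,0,0],[-0.02,-0.02,0,0,0,0],[-0.025,-0.03,0,0,0,0],[-0.025,-0.03,0,0,0,0],[-0.025,-0.03,0,0,0,0],[-0.025,-0.03,0,0,0,0],[-0.015,-0.025,0,0,0,0],[-0.01,-0.015,0,0,0,0],[0,0,0,0,0,-0.035],[0,0,0,0,0,-0.0365],[0,0,0,0,0,0],[0,0,0,0,0,0]],
  ],
)

```text
time: 14.85
tool_pos: [0.4887, -0.1339, 0.1923]
tool_rot: [0.655, 0.756, 0.0, -0.0]
contact_force: [0.1, -0.3, -2.2]
gripper_width: 0.35
gripper_force: 70.2
```

```bash
python3 -c "
from h import *
delta([.490,-.1334,.095])
a=get_image('side')['img'];b=get_image('top')['img'];cv2.imwrite('pics/s6.png',np.hstack([cv2.resize(a[110:250,240:380],(400,400)),cv2.resize(b[130:280,220:370],(400,400))]))"
```

```text
p [ 0.4887 -0.1339  0.1923] yaw(y axis) 8.2 tool d [0.0003 0.0013 0.0973] q [-0.4   0.1  -0.35  1.13  0.    1.03] t 14.85
```

View pics/s6.png

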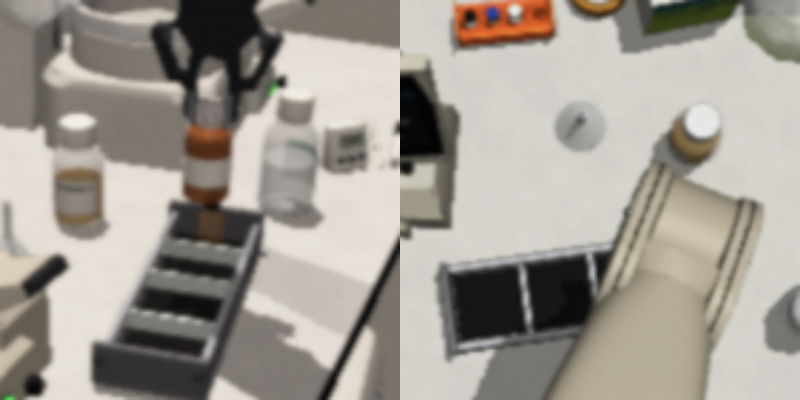

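Small bottle hangs upright over the third bay. Lowering.

advance(
  steps=[
    [[0,0.001,0.02,0,0,0],[0,0,0.03,0,0,0],[0,0,0.02,0,0,0],[0,0,0.015,0,0,0],[0,0,0.006,0,0,0],[0,0,0.003,0,0,0],[0,0,0,0,0,0],[0,0,0,0,0,0]],
  ],
)

```text
time: 15.75
tool_pos: [0.4904, -0.1342, 0.0992]
tool_rot: [0.654, 0.756, 0.0, 0.001]
contact_force: [-0.2, -0.4, -2.0]
gripper_width: 0.348
gripper_force: 70.2
```

advance(
  steps=[
    [[0,0,0.001,0,0,0],[0,0,0.001,0,0,0],[0,0,0,0,0,0],[0,0,0,0,0,0]],
  ],
)

```text
time: 16.15
tool_pos: [0.4896, -0.1339, 0.0965]
tool_rot: [0.654, 0.756, 0.0, 0.0]
contact_force: [-0.2, 0.2, -2.0]
gripper_width: 0.347
gripper_force: 70.2
```

advance(
  steps=[
    [[0,0,0.001,0,0,0],[0,0,0,0,0,0]],
  ],
)

```text
time: 16.35
tool_pos: [0.4894, -0.1338, 0.0952]
tool_rot: [0.654, 0.756, -0.0, -0.0]
contact_force: [0.6, 0.1, -1.3]
gripper_width: 0.346
gripper_force: 70.2
```

advance(
  steps=[
    [[0,0,0.001,0,0,0],[0,0,0,0,0,0]],
  ],
)

```text
time: 16.55
tool_pos: [0.4895, -0.134, 0.0951]
tool_rot: [0.654, 0.756, -0.0, 0.0]
contact_force: [-3.0, 0.9, 3.7]
gripper_width: 0.35
gripper_force: 71.5
```

Floor contact. Releasing and rising.

advance(
  steps=[
    [[0,0,0,0,0,0],[0,0,0,0,0,0],[0,0,0,0,0,0],[0,0,0,0,0,0]],
  ],
  finger_gap=0.65,
  grip_force=35,
)

```text
time: 16.95
tool_pos: [0.4894, -0.1339, 0.0942]
tool_rot: [0.654, 0.756, -0.0, -0.0]
contact_force: [0.7, 0.5, -0.2]
gripper_width: 0.648
gripper_force: 0.0
```

advance(
  steps=[
    [[0,0,-0.01,0,0,0],[0,0,-0.03,0,0,0],[0,0,-0.04,0,0,0],[0,0,-0.03,0,0,0],[0,0,0,0,0,0]],
  ],
)

```text
time: 17.45
tool_pos: [0.4931, -0.1354, 0.2102]
tool_rot: [0.654, 0.756, 0.002, 0.005]
contact_force: [1.3, -0.6, 0.2]
gripper_width: 0.648
gripper_force: 0.0
```

```bash
python3 -c "
from h import *
delta([.6745,-.2145,.105])"
```

```text
p [ 0.4931 -0.1354  0.2102] yaw(y axis) 8.3 tool d [-0.1038  0.1671  0.1074] q [-0.39  0.09 -0.32  1.15  0.    1.03] t 17.45
```

advance(
  steps=[
    [[-0.01,0.02,0,0,0,0],[-0.02,0.035,0,0,0,0],[-0.02,0.035,0,0,0,0],[-0.02,0.035,0,0,0,0],[-0.02,0.025,0,0,0,0],[-0.014,0.017,0,0,0,0],[0,0,0,0,0,0],[0,0,0,0,0,0]],
  ],
  finger_gap=1.0,
  grip_force=35,
)

```text
time: 18.25
tool_pos: [0.6689, -0.2126, 0.2033]
tool_rot: [0.654, 0.756, -0.0, -0.001]
contact_force: [-0.1, 0.1, 0.4]
gripper_width: 1.005
gripper_force: 0.0
```

```bash
python3 -c "
from h import *
delta([.6745,-.2145,.105])
a=get_image('side')['img'];b=get_image('top')['img'];cv2.imwrite('pics/s7.png',np.hstack([cv2.resize(a[90:250,230:390],(400,400)),cv2.resize(b[130:280,220:370],(400,400))]))"
```

```text
p [ 0.6689 -0.2126  0.2033] yaw(y axis) 8.2 tool d [-0.0029  0.0054  0.0983] q [-0.4   0.43  0.12  1.26  0.    1.03] t 18.25
```

View pics/s7.png

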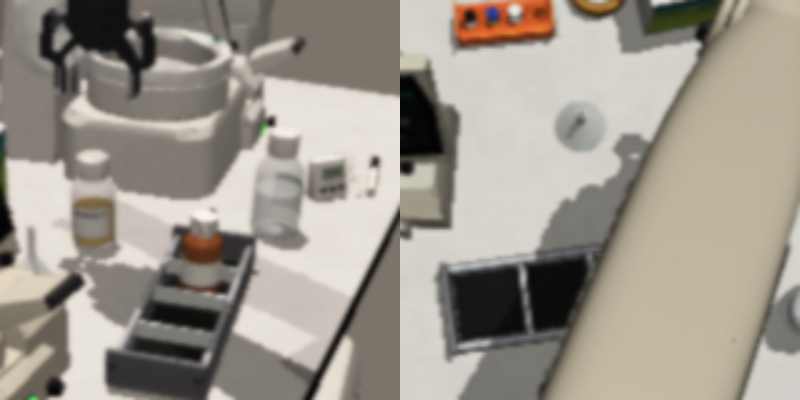

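The small bottle stands in bay 3, and the gripper is above the medium cap. Descending.

advance(
  steps=[
    [[-0.003,0.005,0.02,0,0,0],[0,0,0.03,0,0,0],[0,0,0.025,0,0,0],[0,0,0.015,0,0,0],[0,0,0.006,0,0,0],[0,0,0.002,0,0,0],[0,0,0,0,0,0],[0,0,0,0,0,0]],
  ],
)

```text
time: 19.15
tool_pos: [0.6761, -0.2155, 0.108]
tool_rot: [0.654, 0.756, 0.0, 0.001]
contact_force: [0.5, -0.4, 0.5]
gripper_width: 1.004
gripper_force: 0.0
```

advance(
  steps=[
    [[0,0,0,0,0,0],[0,0,0,0,0,0],[0,0,0,0,0,0],[0,0,0,0,0,0],[0,0,0,0,0,0],[0,0,0,0,0,0],[0,0,0,0,0,0],[0,0,0,0,0,0]],
  ],
  finger_gap=0.0,
  grip_force=50,
)

```text
time: 19.95
tool_pos: [0.6755, -0.2155, 0.1073]
tool_rot: [0.654, 0.756, 0.0, 0.001]
contact_force: [-0.7, 0.3, 5.3]
gripper_width: 0.495
gripper_force: 49.4
```

```bash
python3 -c "
from h import *
delta([.4777,-.0492,.2])"
```

```text
p [ 0.6755 -0.2155  0.1073] yaw(y axis) 8.2 tool d [ 0.1928 -0.1718 -0.093 ] q [-0.4   0.51  0.02  1.08 -0.    1.03] t 19.95
```

Cap gripped (42 mm). Lifting 130 mm so the foot clears everything, then carrying diagonally to bay 2.

advance(
  steps=[
    [[0,0,-0.01,0,0,0],[0,0,-0.02,0,0,0],[0,0,-0.03,0,0,0],[0,0,-0.03,0,0,0],[0,0,-0.03,0,0,0],[0.01,-0.005,-0.015,0,0,0],[0.02,-0.02,0,0,0,0],[0.03,-0.03,0,0,0,0],[0.03,-0.03,0,0,0,0],[0.03,-0.03,0,0,0,0],[0.03,-0.03,0,0,0,0],[0.025,-0.015,0,0,0,0],[0.013,-0.01,0,0,0,0],[0.005,-0.002,0,0,0,0],[0,0,0,0,0,0],[0,0,0,0,0,0]],
  ],
)

```text
time: 21.55
tool_pos: [0.4784, -0.0494, 0.2414]
tool_rot: [0.655, 0.756, 0.0, 0.001]
contact_force: [0.2, 0.5, -2.1]
gripper_width: 0.498
gripper_force: 49.3
```

```bash
python3 -c "
from h import *
delta([.4777,-.0492,.1185])
a=get_image('side')['img'];b=get_image('top')['img'];cv2.imwrite('pics/s8.png',np.hstack([cv2.resize(a[60:250,210:400],(400,400)),cv2.resize(b[130:280,220:370],(400,400))]))"
```

```text
p [ 0.4784 -0.0494  0.2414] yaw(y axis) 8.2 tool d [ 0.0004 -0.0008  0.1229] q [-0.24  0.02 -0.32  1.23 -0.    1.19] t 21.55
```

View pics/s8.png

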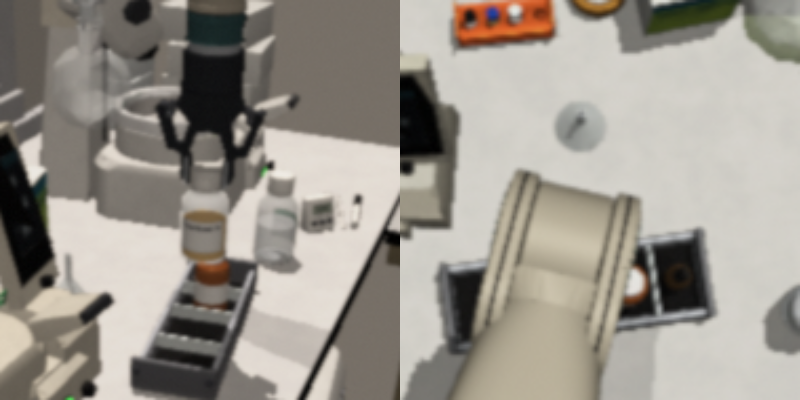

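Medium is upright over bay 2. Small and dropper remain in place (white cap at right, dropper ring beyond). Lowering.

advance(
  steps=[
    [[0,0,0.02,0,0,0],[0,0,0.03,0,0,0],[0,0,0.03,0,0,0],[0,0,0.02,0,0,0],[0,0,0.012,0,0,0],[0,0,0.006,0,0,0],[0,0,0.003,0,0,0],[0,0,0,0,0,0],[0,0,0,0,0,0]],
  ],
)

```text
time: 22.55
tool_pos: [0.4782, -0.0491, 0.1214]
tool_rot: [0.654, 0.756, 0.0, 0.001]
contact_force: [0.2, -0.4, -2.4]
gripper_width: 0.498
gripper_force: 49.3
```

advance(
  steps=[
    [[0,0,0.001,0,0,0],[0,0,0,0,0,0]],
  ],
)

```text
time: 22.75
tool_pos: [0.4776, -0.0489, 0.1199]
tool_rot: [0.654, 0.756, 0.0, 0.001]
contact_force: [-0.5, -0.3, -3.0]
gripper_width: 0.496
gripper_force: 49.3
```

advance(
  steps=[
    [[0,0,0.001,0,0,0],[0,0,0,0,0,0]],
  ],
)

```text
time: 22.95
tool_pos: [0.4771, -0.0487, 0.1183]
tool_rot: [0.654, 0.756, -0.0, 0.0]
contact_force: [-1.0, 0.0, -2.9]
gripper_width: 0.494
gripper_force: 49.3
```

advance(
  steps=[
    [[0,0,0.001,0,0,0],[0,0,0,0,0,0]],
  ],
)

```text
time: 23.15
tool_pos: [0.4773, -0.0488, 0.1174]
tool_rot: [0.654, 0.756, 0.0, 0.0]
contact_force: [0.3, -0.2, -1.6]
gripper_width: 0.498
gripper_force: 49.7
```

advance(
  steps=[
    [[0,0,0.001,0,0,0],[0,0,0,0,0,0]],
  ],
)

```text
time: 23.35
tool_pos: [0.4776, -0.0488, 0.1173]
tool_rot: [0.654, 0.756, 0.0, 0.0]
contact_force: [-1.6, 0.8, 4.9]
gripper_width: 0.494
gripper_force: 51.7
```

Floor contact. Release, rise and move toward the large bottle.

advance(
  steps=[
    [[0,0,0,0,0,0],[0,0,0,0,0,0],[0,0,0,0,0,0],[0,0,0,0,0,0],[0,0,0,0,0,0]],
  ],
  finger_gap=0.8,
)

```text
time: 23.85
tool_pos: [0.4772, -0.0488, 0.1163]
tool_rot: [0.654, 0.756, -0.0, 0.0]
contact_force: [-0.4, -0.2, -0.7]
gripper_width: 0.799
gripper_force: 0.0
```

advance(
  steps=[
    [[0,0,-0.01,0,0,0],[0,0,-0.03,0,0,0],[0,0,-0.04,0,0,0],[0,0,-0.03,0,0,0],[-0.02,0,0,0,0,0],[-0.04,0,0,0,0,0],[-0.04,0,0,0,0,0],[-0.04,-0.01,0,0,0,0],[-0.04,-0.02,0,0,0,0],[-0.04,-0.02,0,0,0,0],[-0.04,-0.01,0,0,0,0],[-0.02,0,0,0,0,0],[-0.01,0,0,0,0,0],[0,0,0,0,0,0],[0,0,0,0,0,0]],
  ],
)

```text
time: 25.35
tool_pos: [0.4596, -0.343, 0.2262]
tool_rot: [0.654, 0.757, 0.0, -0.001]
contact_force: [-0.4, -0.7, 0.0]
gripper_width: 0.799
gripper_force: 0.0
```

advance(
  steps=[
    [[0,0,0,0,0,0],[0,0,0,0,0,0]],
  ],
  finger_gap=1.0,
)

```text
time: 25.55
tool_pos: [0.4596, -0.343, 0.2263]
tool_rot: [0.654, 0.757, 0.0, -0.0]
contact_force: [0.4, -0.4, 0.7]
gripper_width: 1.002
gripper_force: 0.0
```

```bash
python3 -c "
from h import *
delta([.4565,-.3585,.126])
a=get_image('side')['img'];b=get_image('top')['img'];cv2.imwrite('pics/s9.png',np.hstack([cv2.resize(a[60:250,210:400],(400,400)),cv2.resize(b[150:300,230:380],(400,400))]))"
```

```text
p [ 0.4596 -0.343   0.2263] yaw(y axis) 8.4 tool d [-0.015  -0.0053  0.1003] q [-0.75  0.19 -0.16  1.22  0.    0.67] t 25.55
```

View pics/s9.png

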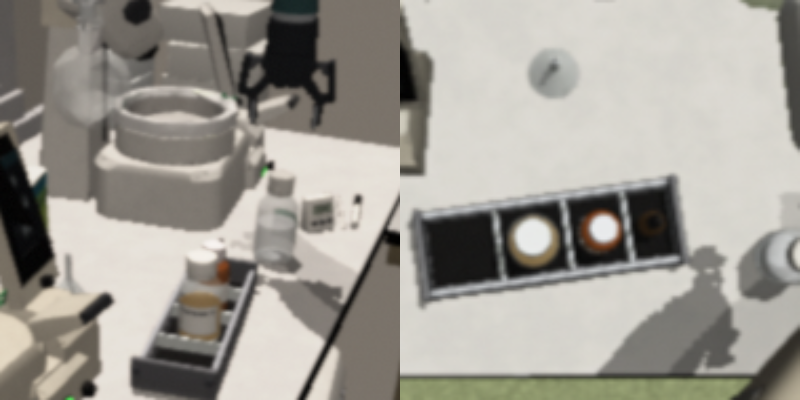

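Medium, small and dropper all stand in their bays, roughly centred. Grasping the large bottle next.

advance(
  steps=[
    [[-0.015,-0.005,0,0,0,0],[0,0,0.03,0,0,0],[0,0,0.03,0,0,0],[0,0,0.02,0,0,0],[0,0,0.013,0,0,0],[0,0,0.005,0,0,0],[0,0,0.002,0,0,0],[0,0,0,0,0,0],[0,0,0,0,0,0]],
  ],
)

```text
time: 26.55
tool_pos: [0.4573, -0.3607, 0.1276]
tool_rot: [0.654, 0.756, -0.0, 0.001]
contact_force: [-0.4, 0.1, 0.2]
gripper_width: 0.997
gripper_force: 0.0
```

advance(
  steps=[
    [[0,0,0,0,0,0],[0,0,0,0,0,0],[0,0,0,0,0,0],[0,0,0,0,0,0],[0,0,0,0,0,0],[0,0,0,0,0,0],[0,0,0,0,0,0],[0,0,0,0,0,0]],
  ],
  finger_gap=0.0,
  grip_force=50,
)

```text
time: 27.35
tool_pos: [0.4574, -0.3606, 0.1273]
tool_rot: [0.654, 0.756, 0.0, 0.001]
contact_force: [1.1, -0.5, 5.2]
gripper_width: 0.508
gripper_force: 48.9
```

```bash
python3 -c "
from h import *
delta([.465,.0389,.2])"
```

```text
p [ 0.4574 -0.3606  0.1273] yaw(y axis) 8.3 tool d [ 0.3942  0.065  -0.0733] q [-0.78  0.28 -0.27  1.02  0.    0.65] t 27.35
```

Cap gripped (43 mm). Lifting 160 mm so the foot passes over the other bottles.

advance(
  steps=[
    [[0,0,-0.01,0,0,0],[0,0,-0.02,0,0,0],[0,0,-0.03,0,0,0],[0,0,-0.03,0,0,0],[0,0,-0.03,0,0,0],[0,0,-0.025,0,0,0],[0,0,-0.015,0,0,0],[0,0,0,0,0,0],[0,0,0,0,0,0]],
  ],
)

```text
time: 28.25
tool_pos: [0.4559, -0.3593, 0.2851]
tool_rot: [0.654, 0.756, 0.0, -0.001]
contact_force: [0.2, -0.2, -3.1]
gripper_width: 0.511
gripper_force: 48.6
```

advance(
  steps=[
    [[0.02,0,0,0,0,0],[0.03,0.005,0,0,0,0],[0.04,0.01,0,0,0,0],[0.04,0.01,0,0,0,0],[0.04,0.01,0,0,0,0],[0.04,0.01,0,0,0,0],[0.04,0.01,0,0,0,0],[0.04,0.01,0,0,0,0],[0.04,0,0,0,0,0],[0.03,0,0,0,0,0],[0.02,0,0,0,0,0],[0.012,0,0,0,0,0],[0,0,0,0,0,0],[0,0,0,0,0,0]],
  ],
)

```text
time: 29.65
tool_pos: [0.4643, 0.0368, 0.2854]
tool_rot: [0.654, 0.756, -0.001, -0.0]
contact_force: [0.1, 1.3, -3.2]
gripper_width: 0.513
gripper_force: 48.5
```

```bash
python3 -c "
from h import *
delta([.465,.037,.1375])
a=get_image('side')['img'];b=get_image('top')['img'];cv2.imwrite('pics/s10.png',np.hstack([cv2.resize(a[40:250,190:400],(400,400)),cv2.resize(b[150:300,210:360],(400,400))]))"
```

```text
p [0.4643 0.0368 0.2854] yaw(y axis) 8.2 tool d [0.0002 0.0009 0.1479] q [-0.06 -0.03 -0.28  1.32 -0.    1.37] t 29.65
```

View pics/s10.png

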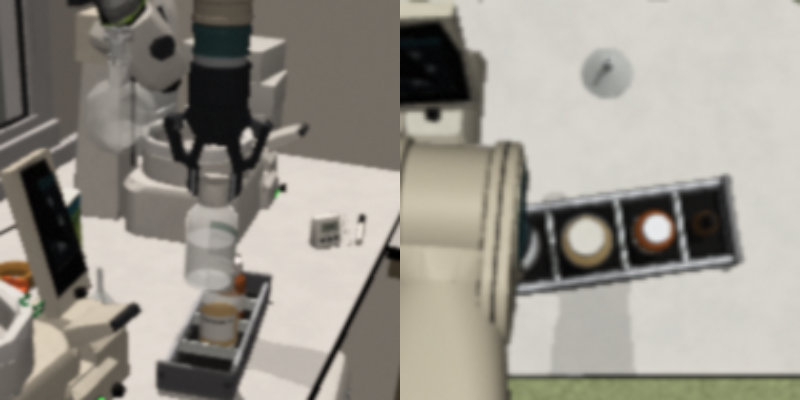

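Large bottle is upright above bay 1. Lowering to just above the floor.

advance(
  steps=[
    [[0.001,0,0.02,0,0,0],[0,0,0.03,0,0,0],[0,0,0.03,0,0,0],[0,0,0.03,0,0,0],[0,0,0.02,0,0,0],[0,0,0.01,0,0,0],[0,0,0.004,0,0,0],[0,0,0.002,0,0,0],[0,0,0,0,0,0],[0,0,0,0,0,0]],
  ],
)

```text
time: 30.75
tool_pos: [0.4656, 0.0382, 0.1415]
tool_rot: [0.654, 0.756, 0.001, 0.001]
contact_force: [0.0, -0.1, -2.8]
gripper_width: 0.511
gripper_force: 48.7
```

advance(
  steps=[
    [[0,0,0.001,0,0,0],[0,0,0,0,0,0]],
  ],
)

```text
time: 30.95
tool_pos: [0.4649, 0.0383, 0.1398]
tool_rot: [0.654, 0.756, 0.0, 0.0]
contact_force: [-0.0, 0.5, -2.9]
gripper_width: 0.51
gripper_force: 48.7
```

advance(
  steps=[
    [[0,0,0.001,0,0,0],[0,0,0,0,0,0]],
  ],
)

```text
time: 31.15
tool_pos: [0.4644, 0.0384, 0.1383]
tool_rot: [0.654, 0.756, -0.0, -0.0]
contact_force: [0.2, 1.1, -3.4]
gripper_width: 0.506
gripper_force: 48.7
```

advance(
  steps=[
    [[0,0,0.001,0,0,0],[0,0,0,0,0,0]],
  ],
)

```text
time: 31.35
tool_pos: [0.4647, 0.0382, 0.1375]
tool_rot: [0.654, 0.756, 0.0, 0.0]
contact_force: [-0.0, -0.3, -1.3]
gripper_width: 0.508
gripper_force: 49.1
```

advance(
  steps=[
    [[0,0,0.001,0,0,0],[0,0,0,0,0,0]],
  ],
)

```text
time: 31.55
tool_pos: [0.4652, 0.038, 0.1373]
tool_rot: [0.654, 0.756, 0.0, 0.001]
contact_force: [-1.6, -0.3, 3.8]
gripper_width: 0.509
gripper_force: 50.5
```

Floor contact. Release, rise, back away so the top camera can see, and check the positions.

advance(
  steps=[
    [[0,0,0,0,0,0],[0,0,0,0,0,0],[0,0,0,0,0,0],[0,0,0,0,0,0],[0,0,0,0,0,0]],
  ],
  finger_gap=0.8,
)

```text
time: 32.05
tool_pos: [0.4645, 0.0384, 0.1362]
tool_rot: [0.654, 0.756, 0.0, -0.0]
contact_force: [0.2, -1.2, -0.7]
gripper_width: 0.801
gripper_force: 0.0
```

advance(
  steps=[
    [[0,0,-0.01,0,0,0],[0,0,-0.03,0,0,0],[0,0,-0.04,0,0,0],[0,0,-0.03,0,0,0],[0.02,0,0,0,0,0],[0.04,0,0,0,0,0],[0.04,0,0,0,0,0],[0.04,0,0,0,0,0],[0.04,0,0,0,0,0],[0.03,0,0,0,0,0],[0.01,0,0,0,0,0],[0,0,0,0,0,0],[0,0,0,0,0,0]],
  ],
)

```text
time: 33.35
tool_pos: [0.4331, 0.2553, 0.2465]
tool_rot: [0.654, 0.756, -0.0, 0.0]
contact_force: [-0.6, -0.2, -0.8]
gripper_width: 0.8
gripper_force: 0.0
```

```bash
python3 - <<'E'
from h import *
T=get_image("top");g=T["img"].min(2)
o=np.array([.4807,-.07]);th=np.radians(8.19);M=np.array([[np.cos(th),-np.sin(th)],[np.sin(th),np.cos(th)]])
for n,y,z in(("L",.11,.157),("M",.021,.135),("S",-.059,.114)):
    p=proj(T,[*(o+M@[0,y]),z]); x0,y0=p.astype(int)
    c,s=blob(g[y0-14:y0+15,x0-14:x0+15]>200,(14,14));c=c+[x0-14,y0-14]
    print(n,p.round(1),c.round(1),s[2:5],"rack xy",(M.T@(ray(T,c,z)[:2]-o)).round(4))
a=get_image('side')['img'];b=T["img"];cv2.imwrite('pics/s11.png',np.hstack([cv2.resize(a[60:260,190:390],(400,400)),cv2.resize(b[150:300,210:360],(400,400))]))
E
```

```text
L [250.1 242. ] [250.  242.1] [ 13  13 139] rack xy [-0.0003  0.1102]
M [279.9 238.1] [279.5 238.4] [ 12  13 125] rack xy [-0.0006  0.0223]
S [305.6 234.7] [305.9 235.1] [ 9  9 67] rack xy [-0.0012 -0.0598]
```

View pics/s11.png

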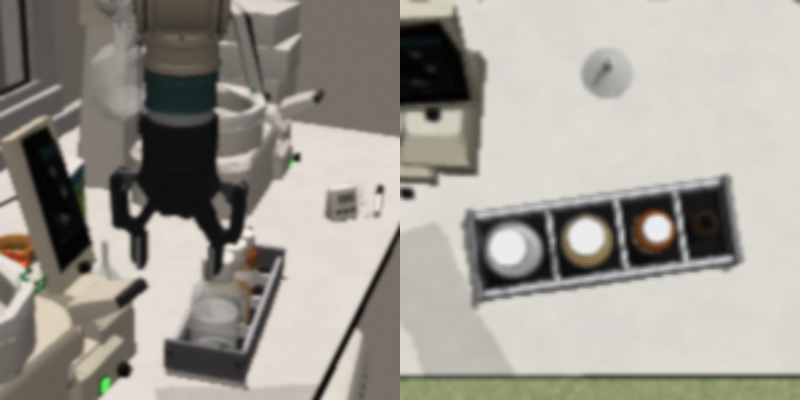

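All four bottles stand centred in their bays. The three caps measure within about 1.5 mm of the bay centres, and the arm is clear.

```bash
python3 -c "
from rig import r, ticket, get_image
print(ticket.sign_off())"
```

```text
the job is handed in; nothing more can be done
None
```

I put the four bottles upright in their bays from tallest to shortest, left the beaker, funnel and timer alone, and handed the job in at about 33 s on the robot clock; no verdict was returned.

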